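# Press a slide carrier with the toggle clamp and hang it to dry

## Task

Slide the slide carrier along its track until it sits fully home against the end stop, then swing the toggle clamp's handle over centre so its pad presses the carrier, and let the clamp stay locked by itself for two seconds. Swing the handle all the way back to open, then lift the carrier by its bail and leave it hanging by the bail on the hook of the drying stand, let go and still. Keep the carrier roughly level throughout and do not disturb the beaker, jar or dish.

Things in the scene. Friction and masses are not known exactly. Their poses are not given: they have to be found in the camera images.
- fixture: Aluminium fixture fixed to the bench, plate 310 x 170 x 12 mm. Origin on the bench under the nest centre; +x runs along the track to the clamp (which works in the plane y = 0), z up. Plate spans x -155..155 mm, top z = 12. Guide rails 10 mm high, inner faces y = +-68, run x -155..50. A carrier that is home has its origin at x = 0, z = 12 mm.
- carrier: Loose slide carrier, about 0.3 kg: grey tray 100 mm (its x) x 130 mm (y) x 18 mm high with four glass slides under a clear cover, a steel bail, and a push tab. Origin at the centre of its underside; axes as the fixture's while on the track (3 mm play each side). Starts on the track 30 to 65 mm short of home and slides freely along fixture +x.
- end_stop (a point): Middle of the end stop's face, at fixture x = 50, z = 19 mm: a fixed 100 mm wide bar across the track, top z = 26 mm, that the carrier's front edge meets when home.
- carrier_tab (a point): Middle of the end face of the push tab on the carrier's rear (-x) edge, at carrier x = -80, z = 7 mm: 50 mm wide, 14 mm high. Pushing here drives the carrier along the track, with room for a gripper behind the bail.
- carrier_bail (a point): Middle of the bail's straight top bar: 90 mm above the carrier's underside, over its origin. The bar is round, 10 mm thick, and runs along the carrier's y from -60 to +60 mm, where 10 mm legs go down to the tray; it is open underneath (67 mm clear height).
- handle (a joint): Clamp handle angle, rad: 0 open (leaning 65 deg away from the nest), 1.134 dead centre (upright), 1.284 locked on its stop (leaning 8.6 deg to the nest). Hinge along fixture y at fixture x = 135, z = 72 mm. Light friction, 0.05 N m; past centre the sprung pad holds it shut; a few newtons at the tip push it over either way. As the handle rises the arm swings down.
- handle_tip (a point): Centre of the handle's round upper end, 130 mm from its hinge. The grey grip is a round bar 18 mm thick, ending 9 mm past this point and covering the outer 85 mm. Open it is at fixture x = 253, z = 127 mm, on the side away from the nest; locked at about x = 116, z = 200 mm.
- clamp_arm: Steel clamp arm; origin on its hinge, fixture x = 105, z = 60 mm. Open it stands upright to about z = 145 mm, its pad pointing to the nest (pad face at x = 68, z = 137); locked it lies nearly level over the stop and its sprung 22 mm rubber pad presses the carrier's top, 28 mm from the nest centre, with about 5 N.
- hook_stand: Drying stand fixed to the bench: round foot 110 mm across, 14 mm high, upright rod 16 mm thick to z = 226 mm. Origin on the bench under the rod; the hook runs from the rod along the stand's -x.
- hook_seat (a point): Where the bail's bar centre comes to lie on the hook: 105 mm out from the rod axis at z = 230 mm. The hook is a straight level 10 mm round bar, axis at z = 220 mm, from the rod to 132 mm out; a bail anywhere 85 to 130 mm out hangs well, its bar across the hook.
- hook_tip (a point): Centre of the upturned end of the hook: 146 mm out from the rod axis at z = 240 mm, 5 mm radius (top at z = 245 mm).
- beaker: Bystander: glass beaker 76 mm across, 95 mm high; origin under its centre.
- jar: Bystander: amber specimen jar 60 mm across, 85 mm high; origin under its centre.
- dish: Bystander: shallow glass dish 90 mm across, 16 mm high; origin under its centre.
Not all that is in view belongs to the job. What is shaped like the carrier but yellow is not meant.

How it is judged:
On the way, in this order (a step that is already met when the one before it is completed fails the run):
1. the carrier is pushed home against the end stop, the clamp still open (x of carrier in the frame of fixture above -0.004 m and z of carrier in the frame of fixture between 0.008 and 0.016 m and value of joint handle below 0.3 rad), for 0.2 s.
2. the clamp is over centre and locked on the carrier by itself, the robot clear of it (x of carrier in the frame of fixture above -0.004 m and z of carrier in the frame of fixture between 0.008 and 0.016 m and contact force between each of the fingers, the arm and fixture below 0.5 N and value of joint handle above 1.2 rad and contact force between clamp_arm and carrier above 3 N), for 1.5 s.
3. the clamp is swung back open, the carrier still in its nest (all of step 1), for 0.2 s.
At the end, for the whole second after the job is handed in: The carrier hangs from the hook by its bail (middle of the bail within 45 mm of the hook seat, tray off the bench, tilted under 0.4 rad, slower than 0.05 m/s), and the clamp handle is open (under 0.3 rad) (value of joint handle below 0.3 rad and distance between carrier_bail and hook_seat below 0.045 m and height (world z) of carrier above 0.11 m and contact force between carrier and hook_stand above 1 N and angle between carrier's own z axis and vertical below 0.4 rad and linear speed of carrier below 0.05 m/s); the robot touches nothing.
It fails at once if a bystander is moved more than 40 mm (distance of any of beaker, jar, dish from where it was at the start of the episode above 0.04 m).
It fails at once if the carrier is tipped more than 0.7 rad (angle between carrier's own z axis and vertical above 0.7 rad).
It also fails if it takes over 72 s, if anything falls off the work surface, if the arm or the gripper's body presses on something with over 40 N, if the wrist force passes 120 N, or if a joint passes its speed limit or range.

## Robot

A 6-joint arm with a two-finger parallel gripper is mounted at the origin on the work surface. World frame = base frame: x ahead of the robot, y to its left, z up, the work surface at z = 0. Lengths are in m, angles in rad, forces in N, time in s.
With the tool pointing down it reaches from about 0.425 to 0.95 m from the base axis. Payload 3.5 kg.
Tool frame: the origin (TCP) lies between the finger pads; the fingertips stand 17 mm ahead of it and the grasp point (between the pads) lies 2 mm behind it (ctrl.tips_ahead is the distance from the TCP to the fingertips, in m); z points along the fingers, y is the direction in which the jaws open and shut (so a half turn about z gives the same grasp; the last joint's range is limited). The gripper opens to 85 mm and grips with 20 to 120 N. Pads are 22 mm wide; open, the fingers measure 114 mm over their backs; the gripper's body (76 mm by 85 mm) begins 54 mm behind the grasp point. The pads swing forward as they close: fully open they stand 13 mm farther back than shut.
Start: joints at [1.155, 0.286, 1.577, -0, 1.279, -0.15], TCP at [0.177, 0.651, 0.248] pointing down, gripper open.
Joint ranges: [-2.77, 2.77], [-0.9, 2.22], [0.21, 2.48], [-1.53, 4.67], [0.24, 2.81], [-2.84, 2.84]. Speed limits (rad/s): [2.79, 2.79, 3.14, 3.14, 3.14, 3.14].

## Interface

Orientations are given as a unit quaternion [w, x, y, z].
In Python, from rig import ctrl gives the robot as it stands.
- The arm moves only by the shell command python3 -m inch 'ROWS' [OPENING] [FORCE]. ROWS is text: rows parted by semicolons, each of 4 numbers parted by spaces: the shift along the tool's x, y, z in m, then the turn about the tool's z in degrees. A call has 1 to 12 rows; each row shifts and turns the commanded pose from where the row before left it, along the tool's axes as they then stand; what a row does not reach is not made up. A row lasts 1/8 s, in which the tool goes at most 62.5 mm and 10.7 degrees, less where a joint would pass 70% of its speed; a pose out of reach is approached as far as the arm can. A call with a gripper value outside its range is refused whole. OPENING is the finger opening in m, from 0 to 0.0854, set as the call begins (- or left out, the last holds). The fingers move at their own pace and stop on an object; FORCE is the grip in N (left out, the last holds). Time passes only in rows, so rows that do not move let the fingers close. It gives the time, the measured TCP pose, the force and the opening at its end, in the units of the state.
- ctrl.state(): the state, without advancing time (a new reading comes with each control period).
- ctrl.snapshot(name): name is "scene" or "top" or "wrist"; returns a dict with "color" (420x560x3 uint8, red, green, blue), "camera_matrix" (3x3 intrinsics, pixels), "world_from_camera" (4x4, takes a point from camera to world coordinates). Camera axes: x right, y down, z forward; pixel columns grow to the right and rows downward; lengths in m; the calibration is good to about 2 mm. A picture is of the moment at which its call begins. There is no depth.
- ctrl.sign_off(): hands the job in, once; it reports no verdict.
The state is a dict: "time": time; "joint_positions": joint angles; "qd": joint speeds; "joint_efforts": joint torques, N m; "tool_pos": TCP position; "tcp_rot": TCP orientation; "force": force on the tool from outside, world axes, zero at the start; "wrist_torque": the same for the moment, N m; "width": finger opening in m.
Only numpy, scipy, OpenCV 4.12 (cv2) and the standard library are available. Lean on these libraries where they do the work, as an engineer would, in place of code of your own. Each camera call takes 0.05 s, during which the arm holds its last target. There are 200 camera calls.

## Working session

There is one attempt and no reset: what is moved stays moved. The work goes in short steps, Python scripts to look and compute and a shell command to move; the robot and the scene stay as the last step left them, time stands still between calls to the robot, and variables do not carry over. Pictures are saved under pics/ and viewed, about 8 in all and at most 12, crops included, and the job is handed in when it is done.

```bash
mkdir -p pics; ls; python3 - <<'E'
from rig import ctrl
import cv2,numpy as np
for n in("scene","top"):
    s=ctrl.snapshot(n);cv2.imwrite(f"pics/{n}0.png",s["color"][:,:,::-1]);np.savez(f"{n}0.npz",**s)
    print(n,s["camera_matrix"].round(1).tolist(),s["world_from_camera"].round(3).tolist())
st=ctrl.state();print(st)
E
```

```text
pics
scene [[435.9, 0.0, 280.7], [0.0, 435.9, 208.9], [0.0, 0.0, 1.0]] [[-0.69, 0.609, -0.391, 1.062], [0.724, 0.57, -0.389, 0.443], [-0.014, -0.552, -0.834, 1.086], [0.0, 0.0, 0.0, 1.0]]
top [[469.5, 0.0, 278.7], [0.0, 469.5, 212.5], [0.0, 0.0, 1.0]] [[-0.023, -0.985, 0.173, 0.397], [-1.0, 0.024, 0.0, 0.044], [-0.004, -0.173, -0.985, 1.452], [0.0, 0.0, 0.0, 1.0]]
{'time': 0.1, 'joint_positions': array([ 1.15500811e+00,  2.87135526e-01,  1.57803791e+00, -2.71183094e-05,
        1.27858699e+00, -1.50010517e-01]), 'qd': array([ 0.00062735, -0.00172219, -0.00385705, -0.0018887 ,  0.00022837,
       -0.00125564]), 'joint_efforts': array([ 6.39746522e-04, -4.07298231e+01, -2.93698704e+01, -1.24372928e-04,
        3.35104167e-03,  4.67991606e-05]), 'tool_pos': array([0.17705156, 0.65078778, 0.24704252]), 'tcp_rot': array([-2.90091979e-04,  1.32494110e-01,  9.91183200e-01, -1.04442224e-03]), 'force': array([ 0.09967778,  1.02467039, -0.72929909]), 'wrist_torque': array([-0.00420688, -0.02122543, -0.02306188]), 'width': 0.08492030214264044}
```

View pics/scene0.png

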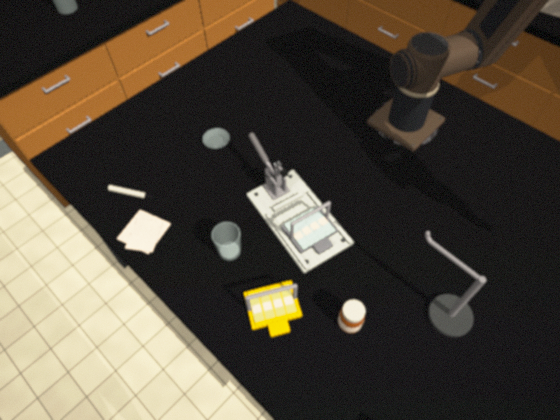

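View pics/top0.png

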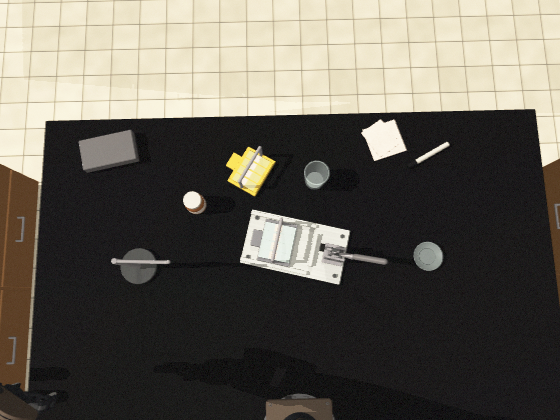

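The scene and top views show:
- **Fixture:** at top (295,247), with the grey carrier near (277,242), its tab at (257,239) and the clamp handle at (365,258).
- **Yellow lookalike:** at top (250,171), scene (273,307). It is not the one meant. The grey one on the fixture's track fits, because it is grey and sits on the track.
- **Stand foot:** at (138,266), with the hook along row 262.
- **Bystanders:** beaker (316,175), jar (195,203), dish (428,256).

I'll confirm in an enlarged crop.

```bash
python3 - <<'E'
import cv2,numpy as np
c=np.load("top0.npz")["color"][:,:,::-1]
a=cv2.resize(c[200:295,230:400],None,fx=4.7,fy=4.7,interpolation=cv2.INTER_CUBIC)[:,:799]
b=cv2.resize(c[240:290,100:260],None,fx=3,fy=3,interpolation=cv2.INTER_CUBIC)
o=np.zeros((600,800,3),np.uint8);o[:a.shape[0],:a.shape[1]]=a;o[450:600,:480]=b
o=np.clip(o.astype(float)*1.0,0,255).astype(np.uint8);cv2.imwrite("pics/crop1.png",o)
E
```

```text
(no output)
```

View pics/crop1.png

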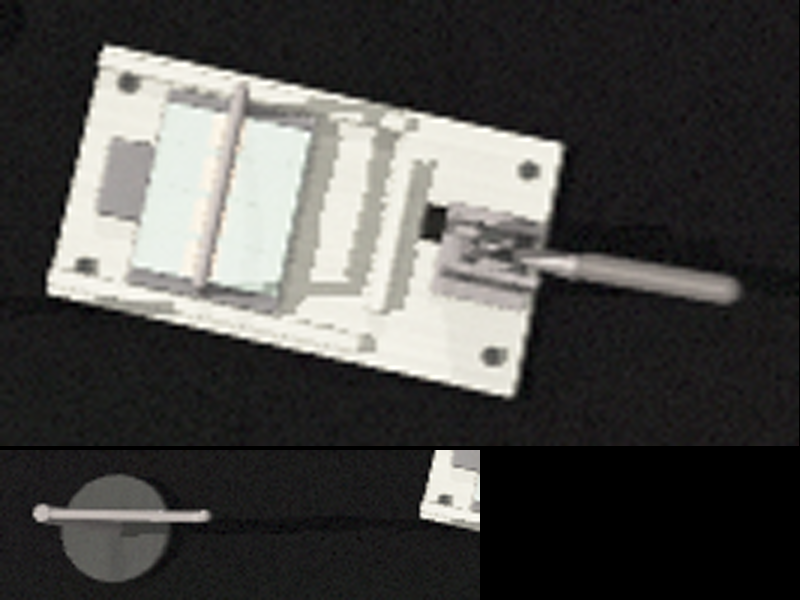

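The crop confirms the grey carrier on the track. Its tab's left edge is at crop (102,178) and the bail bar runs from (240,88) to (204,288). The hook's rod end is on the left at crop (40,512) and its tip at (206,516), pointing towards the fixture.

```bash
cat > h.py <<'E'
import numpy as np
from scipy.optimize import least_squares
def load(n): return dict(np.load(n+".npz"))
def ray(s,u,v,z):
    T=s["world_from_camera"];d=T[:3,:3]@np.linalg.inv(s["camera_matrix"])@[u,v,1];o=T[:3,3]
    return (o+d*(z-o[2])/d[2])
def proj(s,p):
    T=s["world_from_camera"];q=s["camera_matrix"]@(T[:3,:3].T@(np.asarray(p)-T[:3,3]));return q[:2]/q[2]
def fw(P,x,y,z=0):
    c,s=np.cos(P[2]),np.sin(P[2]);return np.array([P[0]+c*x-s*y,P[1]+s*x+c*y,z])
E
python3 - <<'E'
from h import *
s=load("top0");sc=load("scene0")
A=lambda u,v:(u/4.7+230-.4,v/4.7+200-.4)
B=lambda u,v:(u/3+100-.3,(v-450)/3+240-.3)
C=[A(103,46),A(565,145),A(515,397),A(48,295)]
W=np.array([ray(s,*c,.012)[:2] for c in C]);print(W.round(4),[np.linalg.norm(W[i]-W[(i+1)%4]).round(4) for i in range(4)])
M=[(-.155,.085),(.155,.085),(.155,-.085),(-.155,-.085)]
r=least_squares(lambda P:np.concatenate([fw(P,*m)[:2]-w for m,w in zip(M,W)]),[.4,0,-1.7]);F=r.x;print("F",F,r.fun.round(4))
def inF(p):
    c,q=np.cos(F[2]),np.sin(F[2]);d=p[:2]-F[:2];return np.array([c*d[0]+q*d[1],-q*d[0]+c*d[1]]).round(4)
print("tab edge",inF(ray(s,*A(102,178),.014)),"bail ends",[inF(ray(s,*A(*c),.102)) for c in((240,88),(204,288))])
print("tray front",inF(ray(s,*A(300,205),.030)), "handle tip",inF(ray(s,*A(732,290),.127)))
foot=ray(s,*B(115,528),.014);rod=ray(s,*B(40,512),.226);tip=ray(s,*B(206,516),.24)
print("foot",foot,"rod",rod,"tip",tip,np.linalg.norm(tip-rod), np.linalg.norm(tip-foot))
for n,u in(("tip",tip),("rod",rod),("foot",foot)):print(n,proj(sc,u))
print("handle tip scene",proj(sc,fw(F,.253,0,.127)))
for n,u,z in(("beaker",(316,175),.05),("jar",(195,203),.08),("dish",(428,256),.01),("box",(108,150),.03)):print(n,ray(s,*u,z).round(3))
E
```

```text
[[ 0.662   0.1284]
 [ 0.5885 -0.1747]
 [ 0.4254 -0.1343]
 [ 0.4981  0.1664]] [np.float64(0.3119), np.float64(0.168), np.float64(0.3094), np.float64(0.1682)]
F [ 0.54349496 -0.00354603 -1.80791609] [ 0.0005 -0.0013  0.0013  0.0005 -0.0009  0.0001 -0.0008  0.0007]
tab edge [-0.137  -0.0021] bail ends [array([-0.0581,  0.0615]), array([-0.0535, -0.064 ])]
tray front [-0.0065  0.0062] handle tip [2.564e-01 1.000e-04]
foot [0.49519337 0.47718029 0.014     ] rod [0.49611522 0.47899819 0.226     ] tip [0.48816892 0.3311247  0.24      ] 0.14874713920335392 0.2691794520160652
tip [427.10314077 232.52328723]
rod [482.8122529  279.42878027]
foot [451.12090278 313.6541132 ]
handle tip scene [250.85921904 135.44342561]
beaker [ 0.758 -0.074  0.05 ]
jar [0.673 0.293 0.08 ]
dish [ 0.504 -0.411  0.01 ]
box [0.86  0.578 0.03 ]
```

The measurements agree with the given sizes: plate 0.311 x 0.168 m, rod to tip 0.149 m, handle tip 3 mm off. I'll write a helper for targets in the fixture or stand frame, then move.

```bash
cat > go.py <<'E'
# python3 go.py F|S x y z : tool-frame shift needed to reach point (mm) in the fixture / stand frame
import sys,numpy as np
from scipy.spatial.transform import Rotation as R
from rig import ctrl
from h import fw
P={"F":(.5435,-.0035,-1.808),"S":(.4957,.478,np.pi/2-.051)}
st=ctrl.state();p=np.array(st["tool_pos"]);M=R.from_quat(np.roll(st["tcp_rot"],-1)).as_matrix()
ya=np.degrees(np.arctan2(M[1,1],M[0,1]))
for f,Q in P.items():
    c,s=np.cos(Q[2]),np.sin(Q[2]);d=p[:2]-Q[:2]
    print(f,"mm:",(1e3*np.array([c*d[0]+s*d[1],-s*d[0]+c*d[1],p[2]])).round(1),"turn to y||-x:",round(float(ya-(np.degrees(Q[2])+180*(f=="F"))),2))
if len(sys.argv)>4:
    x,y,z=[float(v)/1e3 for v in sys.argv[2:5]];t=fw(P[sys.argv[1]],x,y,z)
    print("shift",(M.T@(t-p)).round(4))
print("t",round(float(st["time"]),2),"F",np.round(st["force"],1),"w",round(float(st["width"]),4))
E
python3 -m inch '0 0 -.055 -1.6; 0 0 -.055 0; -.045 -.031 0 0; -.045 -.031 0 0; -.045 -.031 0 0; -.045 -.031 0 0;-.045 -.031 0 0; -.045 -.031 0 0;-.045 -.031 0 0; -.045 -.031 0 0' 0 60; python3 go.py F -172 0 33
```

```text
time: 1.35
tool_pos: [0.4694, 0.3239, 0.3578]
tcp_rot: [-0.0, 0.119, 0.993, -0.0]
force: [0.7, -0.5, 0.4]
width: 0.0001
F mm: [-300.8 -148.9  357.8] turn to y||-x: -0.04
S mm: [-155.2   18.4  357.8] turn to y||-x: -10.71
shift [-0.1492 -0.1286  0.3247]
t 1.35 F [ 0.7 -0.5  0.4] w 0.0001
```

```bash
python3 -m inch '-.0373 -.0322 0 0; -.0373 -.0322 0 0; -.0373 -.0321 0 0; -.0373 -.0321 0 0; 0 0 .055 0; 0 0 .055 0; 0 0 .055 0; 0 0 .055 0; 0 0 .05 0; 0 0 0 0'; python3 go.py F -172 0 33
```

```text
time: 2.6
tool_pos: [0.5791, 0.1648, 0.0828]
tcp_rot: [-0.006, 0.119, 0.993, -0.001]
force: [-0.4, 0.3, -1.2]
width: -0.0001
F mm: [-171.9   -4.9   82.8] turn to y||-x: -0.04
S mm: [-308.6  -99.3   82.8] turn to y||-x: -10.71
shift [-0.0055  0.0003  0.0497]
t 2.6 F [-0.4  0.3 -1.2] w -0.0001
```

```bash
python3 -m inch '-.005 0 .025 0; 0 0 .02 0; 0 0 .005 0; 0 -.02 0 0; 0 -.02 0 0;0 -.01 0 0;0 -.01 0 0;0 0 0 0'; python3 go.py F -94 0 33
```

```text
time: 3.6
tool_pos: [0.574, 0.1048, 0.0386]
tcp_rot: [0.0, 0.119, 0.993, -0.0]
force: [1.0, -0.2, -0.2]
width: -0.0002
F mm: [-112.5    4.2   38.6] turn to y||-x: -0.08
S mm: [-368.7  -97.3   38.6] turn to y||-x: -10.75
shift [ 0.0042 -0.0185  0.0056]
t 3.6 F [ 1.  -0.2 -0.2] w -0.0002
```

```bash
python3 -m inch '0.004 0 .004 0; 0 -.008 0 0; 0 -.005 0 0; 0 -.003 0 0;0 0 0 0'; python3 go.py F -94 0 33; python3 - <<'E'
from rig import ctrl
import cv2,numpy as np
s=ctrl.snapshot("top");np.savez("top1.npz",**s);c=s["color"][:,:,::-1]
cv2.imwrite("pics/top1.png",cv2.resize(c[195:305,220:400],None,fx=4,fy=4,interpolation=cv2.INTER_CUBIC))
E
```

```text
time: 4.22
tool_pos: [0.5687, 0.0924, 0.0365]
tcp_rot: [0.003, 0.119, 0.993, 0.001]
force: [0.9, 3.2, 7.2]
width: 0.0002
F mm: [-99.2   2.   36.5] turn to y||-x: -0.03
S mm: [-381.4  -92.6   36.5] turn to y||-x: -10.7
shift [ 0.002  -0.0052  0.0035]
t 4.22 F [0.9 3.2 7.2] w 0.0002
```

View pics/top1.png

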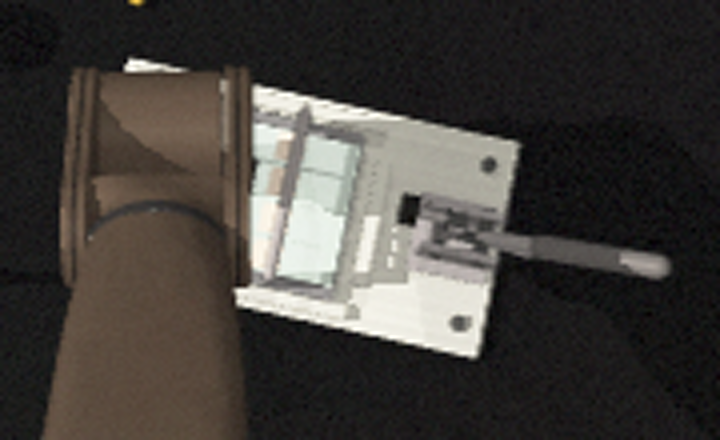

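```bash
python3 - <<'E'
from h import *
from rig import ctrl
s=load("top1");F=(.5435,-.0035,-1.808);c,q=np.cos(F[2]),np.sin(F[2])
print(ctrl.tips_ahead)
def f(u,v,z):
    d=ray(s,u/4+220-.4,v/4+195-.4,z)[:2]-F[:2];return [round(1e3*float(c*d[0]+q*d[1]),1),round(1e3*float(-q*d[0]+c*d[1]),1)]
for u in((303,112),(277,283)):print(f(*u,.102))
print("tray front",f(345,210,.030),"plate corner",f(520,143,.012),f(475,357,.012))
E
```

```text
0.017
[-13.7, 58.2]
[-6.3, -66.9]
tray front [32.9, 2.6] plate corner [155.1, 84.1] [152.3, -83.9]
```

```bash
for i in 1; do python3 -m inch '0 -.004 -.001 0; 0 -.003 0 0;0 0 0 0' ; done; python3 go.py F -94 0 33;  python3 -m inch '0 -.003 0 0; 0 0 0 0';python3 go.py
```

```text
time: 4.65
tool_pos: [0.566, 0.085, 0.0365]
tcp_rot: [0.001, 0.119, 0.993, 0.001]
force: [1.2, 3.9, 6.6]
width: 0.0002
F mm: [-91.3   1.1  36.5] turn to y||-x: -0.05
S mm: [-389.   -90.2   36.5] turn to y||-x: -10.72
shift [0.0011 0.0027 0.0035]
t 4.65 F [1.2 3.9 6.6] w 0.0002
time: 4.9
tool_pos: [0.5653, 0.0821, 0.0365]
tcp_rot: [0.001, 0.119, 0.993, 0.001]
force: [0.8, 4.4, 6.8]
width: -0.0003
F mm: [-88.3   1.1  36.5] turn to y||-x: -0.05
S mm: [-391.9  -89.7   36.5] turn to y||-x: -10.72
t 4.9 F [0.8 4.4 6.8] w -0.0003
```

```bash
python3 -m inch '0 0 -.006 0; 0 -.003 0 0; 0 0 0 0';python3 go.py;python3 -m inch '0 -.003 0 0;0 0 0 0';python3 go.py; python3 - <<'E'
from rig import ctrl
import cv2,numpy as np
s=ctrl.snapshot("scene");np.savez("scene2.npz",**s);c=s["color"][:,:,::-1]
t=ctrl.snapshot("top");np.savez("top2.npz",**t);d=t["color"][:,:,::-1]
f=lambda i:cv2.resize(i,(400,600),interpolation=cv2.INTER_CUBIC)
cv2.imwrite("pics/p2.png",np.hstack([f(c[150:285,240:330]),f(d[190:310,260:340])]))
E
```

```text
time: 5.28
tool_pos: [0.5634, 0.0807, 0.041]
tcp_rot: [0.0, 0.12, 0.993, 0.003]
force: [2.6, 10.6, -0.1]
width: -0.0
F mm: [-86.6  -0.5  41. ] turn to y||-x: -0.17
S mm: [-393.3  -87.9   41. ] turn to y||-x: -10.84
t 5.28 F [ 2.6 10.6 -0.1] w -0.0
time: 5.52
tool_pos: [0.5633, 0.0803, 0.0413]
tcp_rot: [0.001, 0.121, 0.993, 0.005]
force: [4.2, 18.7, 0.4]
width: -0.0002
F mm: [-86.1  -0.5  41.3] turn to y||-x: -0.28
S mm: [-393.7  -87.8   41.3] turn to y||-x: -10.95
t 5.53 F [ 4.2 18.7  0.4] w -0.0002
```

View pics/p2.png

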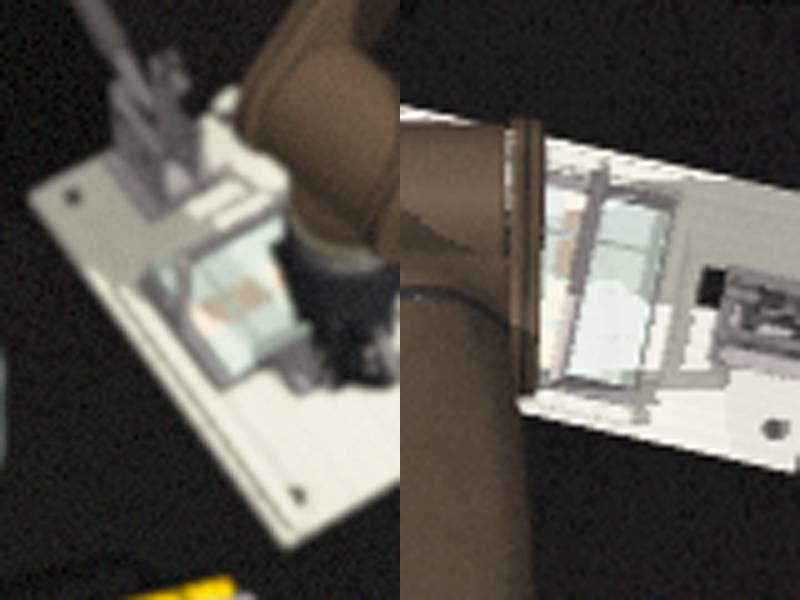

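Pushing stalled at 19 N with TCP x at -86 mm, and the bail stands over the nest, so the carrier is home. The clamp is still open. Next I go over to the far side of the handle.

```bash
python3 -m inch '0 .015 0 0; 0 0 -.05 0; 0 0 -.06 0; 0 0 -.06 0; 0 0 -.06 0; 0 0 -.03 0; 0 -.055 0 0;0 -.055 0 0;0 -.055 0 0;0 -.055 0 0;0 -.055 0 0;0 -.055 0 0'; python3 go.py F 300 0 115
```

```text
time: 7.12
tool_pos: [0.487, -0.2323, 0.3005]
tcp_rot: [-0.001, 0.119, 0.993, -0.0]
force: [0.8, -0.0, 0.7]
width: -0.0002
F mm: [235.7  -1.2 300.5] turn to y||-x: -0.06
S mm: [-709.8  -27.5  300.5] turn to y||-x: -10.73
shift [-0.0017 -0.0642  0.1855]
t 7.12 F [ 0.8 -0.   0.7] w -0.0002
```

```bash
python3 -m inch '-.001 -.05 0 0; 0 -.014 0 0; 0 0 .05 0; 0 0 .05 0; 0 0 .05 0;0 0 .035 0; 0 .015 0 0; 0 .015 0 0; 0 .015 .0 0;0 .012 -.018 0; 0 .012 -.018 0;0 0 0 0';python3 go.py F 194 0 185
```

```text
time: 8.62
tool_pos: [0.4961, -0.2301, 0.1628]
tcp_rot: [0.009, 0.118, 0.993, -0.007]
force: [0.3, -9.6, 12.2]
width: -0.0001
F mm: [231.4   7.2 162.8] turn to y||-x: 0.04
S mm: [-707.2  -36.5  162.8] turn to y||-x: -10.63
shift [ 0.0067  0.0371 -0.0228]
t 8.62 F [ 0.3 -9.6 12.2] w -0.0001
```

The tool was pushed 7 mm aside with 12 N upward. I'll look.

```bash
python3 - <<'E'
from rig import ctrl
import cv2,numpy as np
s=ctrl.snapshot("scene");np.savez("scene3.npz",**s);c=s["color"][:,:,::-1]
t=ctrl.snapshot("wrist");d=t["color"][:,:,::-1]
cv2.imwrite("pics/p3.png",np.hstack([cv2.resize(c[70:250,200:320],(400,600),interpolation=cv2.INTER_CUBIC),cv2.resize(d,(400,300)).copy() if 0 else np.vstack([cv2.resize(d,(400,300)),np.zeros((300,400,3),np.uint8)])]))
E
python3 go.py
```

```text
F mm: [231.9   7.2 162.5] turn to y||-x: 0.05
S mm: [-707.7  -36.5  162.5] turn to y||-x: -10.62
t 8.72 F [ 0.1 -8.8 13.5] w 0.0002
```

View pics/p3.png

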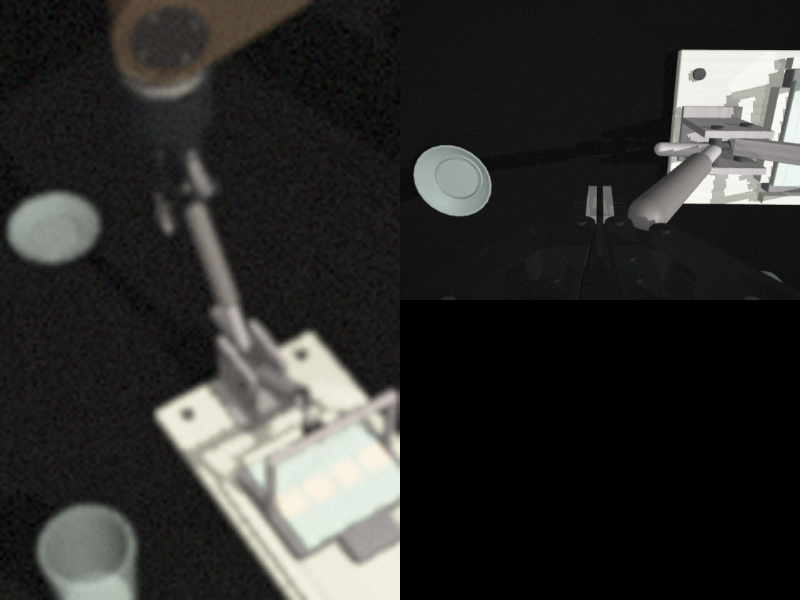

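The wrist view shows the handle tip bearing on the gripper's knuckles, above the fingers at crop (650,215). So the tool is too low. I'll back off, go higher and push with the fingertips only.

```bash
python3 -m inch '0 -.02 0 0; 0 -.02 0 0; .0 -.02 0 0; 0 0 0 0';python3 go.py F 300 0 150; python3 - <<'E'
from rig import ctrl
from h import *
import cv2
s=ctrl.snapshot("scene");c=s["color"][:,:,::-1];F=(.5435,-.0035,-1.808)
for a in (65,55,45,35):
    r=np.radians(a);print(a,((proj(s,fw(F,.135+.130*np.sin(r),0,.072+.13*np.cos(r)))-[210,90])*5).round())
cv2.imwrite("pics/p4.png",cv2.resize(c[90:210,210:320],None,fx=5,fy=5,interpolation=cv2.INTER_CUBIC))
E
```

```text
time: 9.22
tool_pos: [0.4758, -0.2854, 0.1519]
tcp_rot: [-0.0, 0.12, 0.993, 0.0]
force: [0.3, 0.4, -0.3]
width: 0.0004
F mm: [289.9   0.5 151.9] turn to y||-x: -0.17
S mm: [-763.4  -19.1  151.9] turn to y||-x: -10.84
shift [ 0.0004 -0.0101  0.0019]
t 9.22 F [ 0.3  0.4 -0.3] w 0.0004
65 [205. 228.]
55 [212. 216.]
45 [223. 211.]
35 [237. 212.]
```

View pics/p4.png

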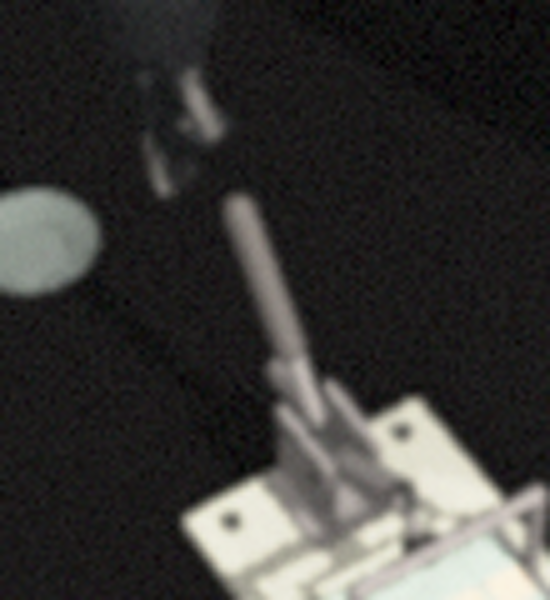

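The tip is at crop (242,208), so the handle stays at about 33 deg from upright (theta about 0.55). I go on with fingertips only.

```bash
python3 -m inch '0 0 -.04 0; 0 .025 0 0; 0 .025 0 0; 0 .02 -.006 0; 0 .02 -.006 0; 0 .02 -.004 0; 0 .012 0 0; 0 0 0 0';python3 go.py F 128 0 207
```

```text
time: 10.28
tool_pos: [0.5079, -0.1676, 0.2166]
tcp_rot: [0.004, 0.118, 0.993, -0.004]
force: [-6.2, -2.6, 22.1]
width: 0.0001
F mm: [167.9   4.  216.6] turn to y||-x: 0.09
S mm: [-644.1  -45.1  216.6] turn to y||-x: -10.58
shift [0.004  0.0399 0.0093]
t 10.28 F [-6.2 -2.6 22.1] w 0.0001
```

```bash
python3 - <<'E'
from rig import ctrl
from h import *
import cv2
s=ctrl.snapshot("scene");c=s["color"][:,:,::-1];F=(.5435,-.0035,-1.808)
for a in (35,25,15,5,-5):
    r=np.radians(a);print(a,((proj(s,fw(F,.135+.130*np.sin(r),0,.072+.13*np.cos(r)))-[220,70])*4).round())
t=ctrl.snapshot("wrist");d=t["color"][:,:,::-1]
np.savez("wr.npz",**t)
cv2.imwrite("pics/p5.png",np.hstack([cv2.resize(c[70:210,220:320],None,fx=4,fy=4,interpolation=cv2.INTER_CUBIC),cv2.resize(d[140:420,140:340],(400,560),interpolation=cv2.INTER_CUBIC)]))
E
```

```text
35 [150. 249.]
25 [163. 255.]
15 [179. 267.]
5 [196. 283.]
-5 [214. 304.]
```

View pics/p5.png

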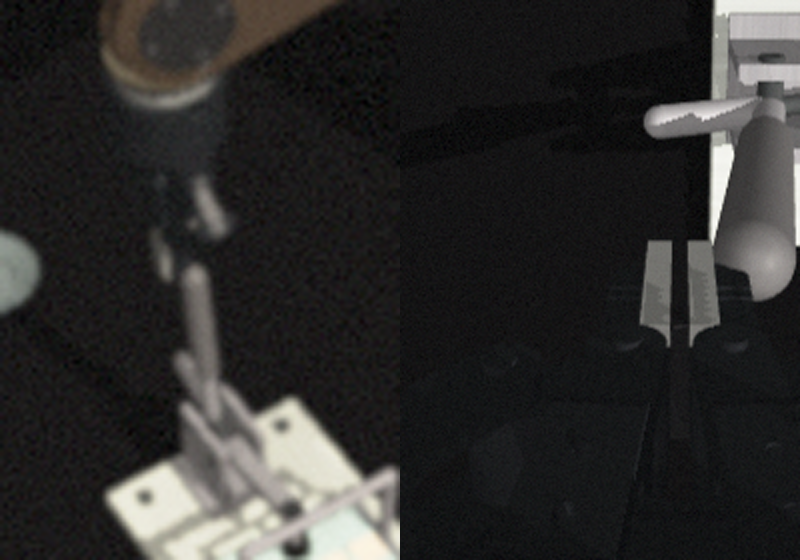

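The handle is at about 8 deg before upright. The finger bracket is riding on the tip, so I raise the command and go on.

```bash
python3 -m inch '0 -.008 -.008 0; -.000 0 -.006 0; 0.004 .012 0 0; 0 .008 0 0;0 .008 0 0; 0 0 0 0';python3 go.py F 131 0 218
```

```text
time: 11.12
tool_pos: [0.5083, -0.1449, 0.226]
tcp_rot: [0.004, 0.118, 0.993, -0.001]
force: [0.3, -0.5, 10.7]
width: 0.0001
F mm: [145.7  -1.  226. ] turn to y||-x: 0.01
S mm: [-621.4  -44.4  226. ] turn to y||-x: -10.66
shift [-0.0009  0.0147  0.008 ]
t 11.12 F [ 0.3 -0.5 10.7] w 0.0001
```

The fingertips are now riding on top of the knob, so pushing this way is unreliable. I'll turn the jaws 90 deg and grip the bar from both sides.

```bash
python3 -m inch '0 0 -.04 0; 0 0 0 10;0 0 0 10;0 0 0 10;0 0 0 10;0 0 0 10;0 0 0 10;0 0 0 10;0 0 0 10;0 0 0 10;0 0 0 0' .06 20;python3 go.py F 146 0 182;python3 - <<'E'
from rig import ctrl
from h import *
import cv2
s=ctrl.snapshot("scene");c=s["color"][:,:,::-1];F=(.5435,-.0035,-1.808)
for a in (35,25,15,5,-5):
    r=np.radians(a);print(a,((proj(s,fw(F,.135+.130*np.sin(r),0,.072+.13*np.cos(r)))-[220,70])*4).round())
t=ctrl.snapshot("wrist");d=t["color"][:,:,::-1];np.savez("wr.npz",**t)
for a in (35,25,15,5,-5):
    r=np.radians(a);print(a,((proj(t,fw(F,.135+.130*np.sin(r),0,.072+.13*np.cos(r)))/1.4)).round())
cv2.imwrite("pics/p6.png",np.hstack([cv2.resize(c[70:210,220:320],(400,560),interpolation=cv2.INTER_CUBIC),np.vstack([cv2.resize(d,(400,300)),np.zeros((260,400,3),np.uint8)])]))
E
```

```text
time: 12.5
tool_pos: [0.5055, -0.144, 0.261]
tcp_rot: [-0.002, 0.785, 0.619, -0.0]
force: [-0.1, 0.4, 0.1]
width: 0.06
F mm: [145.5  -3.9 261. ] turn to y||-x: -89.9
S mm: [-620.7  -41.5  261. ] turn to y||-x: -100.56
shift [-0.0007  0.0041  0.079 ]
t 12.5 F [-0.1  0.4  0.1] w 0.06
35 [150. 249.]
25 [163. 255.]
15 [179. 267.]
5 [196. 283.]
-5 [214. 304.]
35 [204. 232.]
25 [204. 219.]
15 [205. 201.]
5 [205. 177.]
-5 [205. 148.]
```

View pics/p6.png

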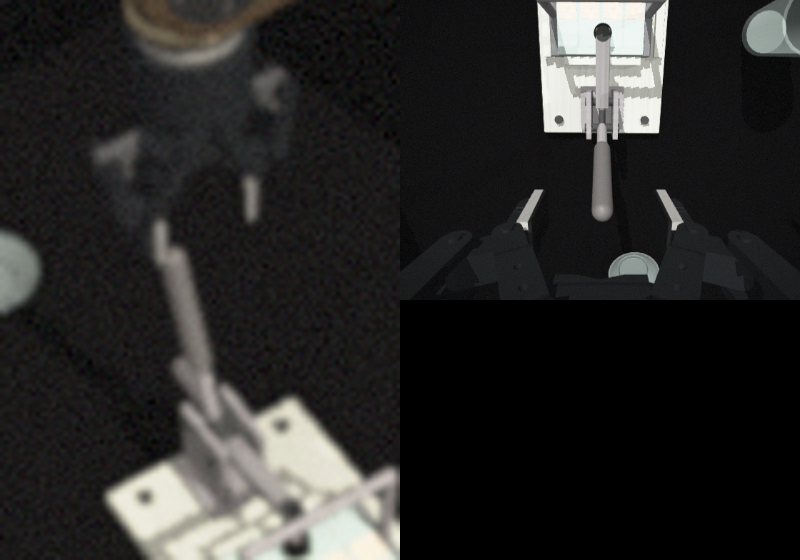

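Fingers are clear and the handle is at about 20 deg before upright: wrist crop tip (202,212), with 15 deg predicted at row 201 and 25 deg at row 219. I'll grip the bar 105 mm from the hinge and swing it over.

```bash
python3 -m inch '-.027 .003 0 0; 0 0 .045 0; 0 0 .045 0;0 0 0 0';python3 go.py F 172 0 172; python3 -m inch '0 0 0 0;0 0 0 0;0 0 0 0;0 0 0 0' 0 20; python3 go.py F 172 0 172
```

```text
time: 13.1
tool_pos: [0.4999, -0.1704, 0.168]
tcp_rot: [-0.005, 0.786, 0.619, -0.002]
force: [0.3, -0.7, 0.4]
width: 0.0598
F mm: [172.5  -3.2 168. ] turn to y||-x: -89.95
S mm: [-647.4  -37.2  168. ] turn to y||-x: -100.62
shift [ 0.0005  0.0031 -0.004 ]
t 13.1 F [ 0.3 -0.7  0.4] w 0.0598
time: 13.6
tool_pos: [0.501, -0.1724, 0.1749]
tcp_rot: [-0.001, 0.786, 0.619, -0.002]
force: [-10.3, 0.1, 7.8]
width: 0.0176
F mm: [174.2  -1.6 174.9] turn to y||-x: -89.98
S mm: [-649.3  -38.5  174.9] turn to y||-x: -100.65
shift [0.0022 0.0016 0.0028]
t 13.6 F [-10.3   0.1   7.8] w 0.0176
```

```bash
python3 -m inch '.012 0 -.004 0; .012 0 -.002 0; .012 0 -.001 0; .012 0 0 0; .008 0 .001 0; 0 0 0 0'; python3 go.py F 118 0 177
```

```text
time: 14.35
tool_pos: [0.5146, -0.1172, 0.1794]
tcp_rot: [-0.001, 0.785, 0.619, -0.002]
force: [-6.3, 1.3, 2.2]
width: 0.0175
F mm: [117.3  -1.4 179.4] turn to y||-x: -89.94
S mm: [-593.4  -49.2  179.4] turn to y||-x: -100.61
shift [-0.0007  0.0014  0.0024]
t 14.35 F [-6.3  1.3  2.2] w 0.0175
```

```bash
python3 -m inch '0 0 0 0;0 0 0 0;0 0 0 0;0 0 -.03 0; 0 0 -.04 0; 0 0 0 0' .06; python3 go.py; python3 -m inch '0 0 0 0;0 0 0 0;0 0 0 0;0 0 0 0;0 0 0 0;0 0 0 0;0 0 0 0;0 0 0 0;0 0 0 0;0 0 0 0;0 0 0 0;0 0 0 0'; python3 - <<'E'
from rig import ctrl
from h import *
import cv2
F=(.5435,-.0035,-1.808)
t=ctrl.snapshot("wrist");d=t["color"][:,:,::-1]
for a in (15,5,-3,-8.6):
    r=np.radians(a);print(a,((proj(t,fw(F,.135+.130*np.sin(r),0,.072+.13*np.cos(r))))).round())
cv2.imwrite("pics/p7.png",d)
E
```

```text
time: 15.1
tool_pos: [0.5179, -0.1187, 0.2528]
tcp_rot: [0.004, 0.786, 0.618, 0.002]
force: [-0.5, -0.5, -0.0]
width: 0.0599
F mm: [118.    2.2 252.8] turn to y||-x: -90.04
S mm: [-594.8  -52.6  252.8] turn to y||-x: -100.71
t 15.1 F [-0.5 -0.5 -0. ] w 0.0599
time: 16.6
tool_pos: [0.5158, -0.1177, 0.2483]
tcp_rot: [-0.0, 0.786, 0.618, -0.0]
force: [0.6, 0.1, 0.7]
width: 0.0598
15 [280. 337.]
5 [280. 306.]
-3 [280. 275.]
-8.6 [280. 251.]
```

View pics/p7.png

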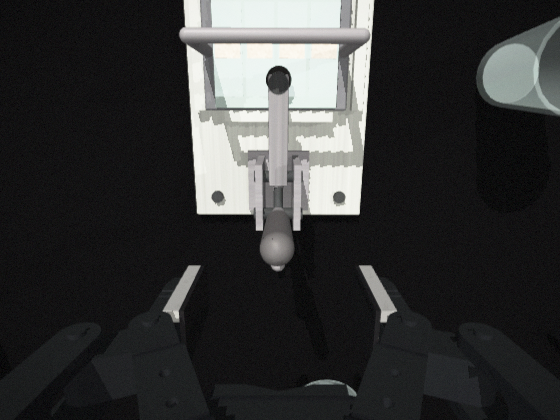

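The tip is at (278,250), matching the prediction for locked (280,251), and the pad is on the carrier. After dwelling a little more, I'll re-grip and swing it back.

```bash
python3 -m inch '0 0 0 0;0 0 0 0;0 0 0 0;0 0 0 0;0 0 0 0;0 -.002 .035 0;0 0 .034 0;0 0 0 0' ; python3 -m inch '0 0 0 0;0 0 0 0;0 0 0 0;0 0 0 0' 0 20; python3 go.py F 119 0 178
```

```text
time: 17.65
tool_pos: [0.5119, -0.1164, 0.1763]
tcp_rot: [-0.003, 0.786, 0.618, -0.002]
force: [-0.0, -0.4, 0.7]
width: 0.0597
time: 18.15
tool_pos: [0.5144, -0.1176, 0.1814]
tcp_rot: [0.001, 0.786, 0.618, 0.0]
force: [-2.5, 0.2, 5.8]
width: 0.0174
F mm: [117.7  -1.5 181.4] turn to y||-x: -90.03
S mm: [-593.8  -49.   181.4] turn to y||-x: -100.7
shift [-0.0013  0.0015  0.0034]
t 18.15 F [-2.5  0.2  5.8] w 0.0174
```

```bash
python3 -m inch '-.0125 0 -.0005 0; -.0125 0 0 0; -.0135 0 .002 0; -.0135 0 .004 0; -.012 0 .006 0;-.012 0 .007 0;-.010 0 .009 0;-.010 0 .010 0;-.007 0 .011 0;-.007 0 .012 0;0 0 0 0'; python3 go.py F 230 0 118
```

```text
time: 19.52
tool_pos: [0.4875, -0.2269, 0.1188]
tcp_rot: [0.002, 0.786, 0.618, -0.001]
force: [-2.6, -2.7, 2.7]
width: 0.0172
F mm: [230.3  -2.  118.8] turn to y||-x: -90.06
S mm: [-704.4  -27.7  118.8] turn to y||-x: -100.73
shift [0.0003 0.002  0.0008]
t 19.52 F [-2.6 -2.7  2.7] w 0.0172
```

```bash
python3 -m inch '0 0 0 0;0 0 0 0;0 0 0 0;0 0 -.05 0;0 0 -.05 0;0 0 -.05 0' .07; python3 -m inch '0 0 -.01 -10;0 0 -.01 -10;0 0 -.01 -10;0 0 0 -10;0 0 0 -10;0 0 0 -10;0 0 0 -10;0 0 0 -10;0 0 0 -10;0 0 0 0' .05; python3 go.py F 0 30 100
```

```text
time: 20.27
tool_pos: [0.4878, -0.2238, 0.2702]
tcp_rot: [-0.0, 0.786, 0.618, 0.0]
force: [0.3, -0.6, -0.4]
width: 0.0701
time: 21.52
tool_pos: [0.4879, -0.2239, 0.2987]
tcp_rot: [-0.0, 0.119, 0.993, 0.0]
force: [0.2, 0.3, 0.1]
width: 0.0498
F mm: [227.3  -2.2 298.7] turn to y||-x: -0.13
S mm: [-701.4  -28.   298.7] turn to y||-x: -10.8
shift [-0.0317  0.2273  0.1987]
t 21.52 F [0.2 0.3 0.1] w 0.0498
```

Above the carrier I'll look again to check the open handle and the bail's position before gripping.

```bash
python3 -m inch '-.0064 .0455 0 0;-.0064 .0455 0 0;-.0064 .0455 0 0;-.0064 .0454 0 0;-.0061 .0454 0 0;0 0 .05 0;0 0 0 0;0 0 0 0'; python3 go.py F 0 30 100;python3 - <<'E'
from rig import ctrl
from h import *
import cv2
F=(.5435,-.0035,-1.808)
t=ctrl.snapshot("wrist");d=t["color"][:,:,::-1];np.savez("wr2.npz",**t)
for p in((0,60,.102),(0,-60,.102),(0,0,.102)):print("bail",p,proj(t,fw(F,p[0]/1e3,p[1]/1e3,p[2])).round())
s=ctrl.snapshot("scene")["color"][:,:,::-1]
cv2.imwrite("pics/p8.png",np.hstack([cv2.resize(d,(480,360)),cv2.resize(s[90:270,200:360],(320,360))]))
E
```

```text
time: 22.52
tool_pos: [0.5727, -0.0111, 0.2499]
tcp_rot: [0.0, 0.119, 0.993, -0.0]
force: [-0.8, 0.4, 0.5]
width: 0.0501
F mm: [  0.5  30.1 249.9] turn to y||-x: -0.14
S mm: [-484.6 -101.8  249.9] turn to y||-x: -10.8
shift [0.0003 0.0005 0.1499]
t 22.52 F [-0.8  0.4  0.5] w 0.0501
bail (0, 60, 0.102) [279. 239.]
bail (0, -60, 0.102) [279.  79.]
bail (0, 0, 0.102) [279. 164.]
```

View pics/p8.png

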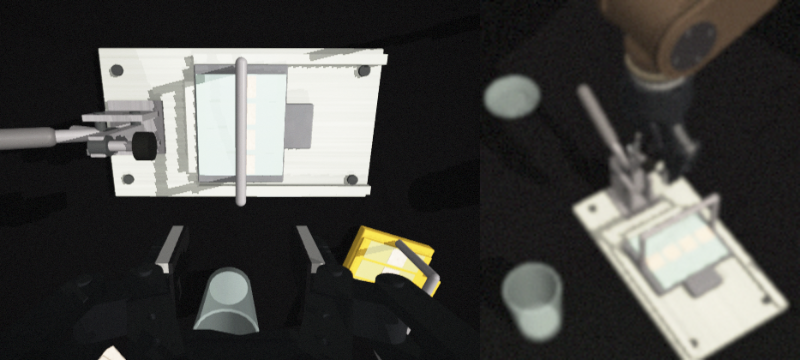

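The bail bar is at column 281, against 279 predicted, and its ends match too. The handle is fully open and the carrier is home. Gripping the bail 30 mm off its middle.

```bash
python3 -m inch '0 0 .05 0;0 0 .05 0;0 0 .03 0;0 0 .02 0;0 0 0 0'; python3 -m inch '0 0 0 0;0 0 0 0;0 0 0 0;0 0 0 0;0 0 0 0' 0 80; python3 go.py F 0 30 100; python3 -m inch '0 0 -.01 0;0 0 -.02 0;0 0 -.03 0;0 0 -.03 0;0 0 -.03 0;0 0 -.03 0;0 0 -.016 0;0 0 0 0';python3 go.py S -245 -30 264
```

```text
time: 23.25
tool_pos: [0.5722, -0.011, 0.0985]
tcp_rot: [-0.001, 0.119, 0.993, 0.0]
force: [-0.6, 0.5, -0.2]
width: 0.05
time: 23.88
tool_pos: [0.5736, -0.0105, 0.1006]
tcp_rot: [0.002, 0.119, 0.993, 0.0]
force: [-0.3, 2.5, 5.9]
width: 0.0071
F mm: [ -0.3  30.9 100.6] turn to y||-x: -0.05
S mm: [-483.9 -102.7  100.6] turn to y||-x: -10.72
shift [ 0.0009 -0.0003  0.0006]
t 23.88 F [-0.3  2.5  5.9] w 0.0071
time: 24.88
tool_pos: [0.5727, -0.011, 0.2663]
tcp_rot: [0.001, 0.119, 0.993, -0.0]
force: [0.2, 0.2, -3.0]
width: 0.0071
F mm: [  0.4  30.1 266.3] turn to y||-x: -0.04
S mm: [-484.4 -101.8  266.3] turn to y||-x: -10.71
shift [0.115  0.2219 0.002 ]
t 24.88 F [ 0.2  0.2 -3. ] w 0.0071
```

Lifted, with about 3 N of weight. Next I turn square to the hook and go to the hook approach point.

```bash
python3 -m inch '0 0 0 -3;0 0 0 -4;0 0 0 -3.7;0 0 0 0';python3 go.py S -245 -30 264
```

```text
time: 25.38
tool_pos: [0.5714, -0.0106, 0.2628]
tcp_rot: [-0.002, 0.026, 1.0, 0.0]
force: [-0.3, 0.7, -3.0]
width: 0.0074
F mm: [  0.4  28.8 262.8] turn to y||-x: 10.62
S mm: [-484.1 -100.5  262.8] turn to y||-x: -0.05
shift [ 0.0707  0.2391 -0.0009]
t 25.38 F [-0.3  0.7 -3. ] w 0.0074
```

```bash
python3 -m inch '.006 .02 0 0;.012 .04 0 0;.012 .04 0 0;.012 .04 0 0;.012 .04 0 0;.012 .04 0 0;.005 .019 0 0;0 0 0 0;0 0 0 0';python3 go.py S -108 -30 264; python3 - <<'E'
from rig import ctrl
import cv2,numpy as np
from h import *
s=ctrl.snapshot("scene");np.savez("sc9.npz",**s);c=s["color"][:,:,::-1]
t=ctrl.snapshot("top")["color"][:,:,::-1]
S=(.4957,.478,np.pi/2-.051)
for n,p in(("bail mid",(-.245,0,.266)),("bail end",(-.245,-.06,.266)),("bail end2",(-.245,.06,.266)),("tip",(-.146,0,.24))):
    print(n,((proj(s,fw(S,*p))-[330,170])*3).round())
cv2.imwrite("pics/p9.png",np.hstack([cv2.resize(c[170:370,330:510],(540,600),interpolation=cv2.INTER_CUBIC),cv2.resize(t[200:330,100:156+0],(258,600))]))
E
```

```text
time: 26.5
tool_pos: [0.5137, 0.231, 0.2646]
tcp_rot: [-0.0, 0.026, 1.0, -0.0]
force: [0.1, 0.1, -2.6]
width: 0.0072
F mm: [-220.9  -84.1  264.6] turn to y||-x: 10.64
S mm: [-245.7  -30.5  264.6] turn to y||-x: -0.03
shift [0.0006 0.1377 0.0005]
t 26.5 F [ 0.1  0.1 -2.6] w 0.0072
bail mid [194.  90.]
bail end [143. 136.]
bail end2 [243.  46.]
tip [292. 188.]
```

View pics/p9.png

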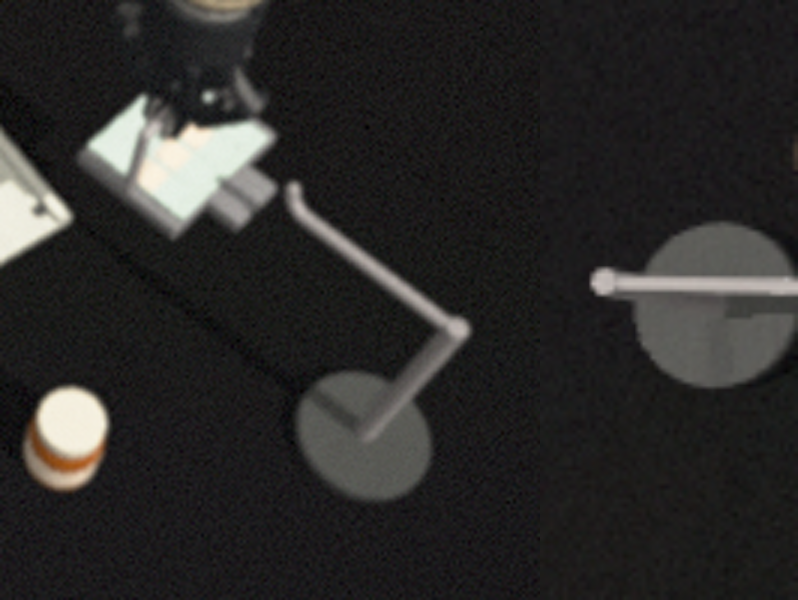

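The carrier hangs level-looking short of the hook tip, which is at (292,190) against (292,188) predicted. I compare the tray corners with their predicted pixels to check the tilt.

```bash
python3 - <<'E'
from h import *
s=load("sc9");S=(.4957,.478,np.pi/2-.051)
# carrier x = -stand x, y=-stand y ; top tray corners z=18mm
obs=np.array([(80,152),(175,232),(277,135),(277,187),(240,230)],float)  # front-left, rear? , tab corners
pts=np.array([(50,65,18),(-50,65,18),(-50,-65,18),(-80,-25,14),(-80,25,14)],float)/1e3
from scipy.spatial.transform import Rotation as R
def pr(q):
    o=[]
    for p in pts:
        d=R.from_euler("zxy",q[3:]).apply(p-[0,0,.09]);o.append((proj(s,fw(S,q[0]-d[0],q[1]-d[1],q[2]+d[2]))-[330,170])*3)
    return np.array(o)
q0=[-.2457,0,.2665,0,0,0];print(pr(q0).round())
r=least_squares(lambda q:np.r_[(pr(q)-obs).ravel(),(q[2]-.2665)*2e3,(q[:2]-q0[:2])@np.eye(2)*500],q0);print((r.x[:3]*1e3).round(1),np.degrees(r.x[3:]).round(1),(pr(r.x)-obs).round())
E
```

```text
[[ 74. 150.]
 [173. 229.]
 [275. 130.]
 [274. 186.]
 [235. 224.]]
[-241.8    0.4  266.4] [ 0.1  0.8 -0.1] [[-2.  0.]
 [ 2. -0.]
 [ 1. -1.]
 [ 0.  2.]
 [-1. -2.]]
```

Tilt is under 1 deg and the position is as planned. Now insert over the hook and lower.

```bash
python3 -m inch '0 .015 0 0;0 .025 0 0;0 .025 0 0;0 .025 0 0;0 .025 0 0;0 .015 0 0;0 .006 0 0;0 0 0 0';python3 go.py S -108 -30 264;python3 -m inch '0 0 .01 0;0 0 .01 0;0 0 .01 0;0 0 .003 0;0 0 0 0;0 0 0 0'; python3 go.py S -108 -30 228
```

```text
time: 27.6
tool_pos: [0.5205, 0.3674, 0.2646]
tcp_rot: [-0.0, 0.025, 1.0, -0.0]
force: [-0.2, -1.4, -2.4]
width: 0.0077
F mm: [-355.1 -109.5  264.6] turn to y||-x: 10.68
S mm: [-109.2  -30.4  264.6] turn to y||-x: 0.01
shift [0.0004 0.0012 0.0006]
t 27.6 F [-0.2 -1.4 -2.4] w 0.0077
time: 28.35
tool_pos: [0.5208, 0.3675, 0.2324]
tcp_rot: [0.0, 0.026, 1.0, 0.0]
force: [0.5, 0.3, -3.2]
width: 0.0069
F mm: [-355.3 -109.2  232.4] turn to y||-x: 10.66
S mm: [-109.   -30.7  232.4] turn to y||-x: -0.01
shift [0.0007 0.001  0.0044]
t 28.35 F [ 0.5  0.3 -3.2] w 0.0069
```

```bash
python3 -m inch '0 0 .002 0;0 0 .002 0;0 0 0 0'; python3 go.py;python3 -m inch '0 0 .002 0;0 0 0 0'; python3 go.py
```

```text
time: 28.72
tool_pos: [0.5208, 0.3676, 0.2284]
tcp_rot: [0.0, 0.026, 1.0, 0.0]
force: [-0.3, -0.3, -0.5]
width: 0.0075
F mm: [-355.3 -109.3  228.4] turn to y||-x: 10.66
S mm: [-109.   -30.7  228.4] turn to y||-x: -0.0
t 28.73 F [-0.3 -0.3 -0.5] w 0.0075
time: 28.98
tool_pos: [0.5209, 0.3676, 0.2275]
tcp_rot: [0.001, 0.026, 1.0, 0.0]
force: [-0.9, -0.6, 5.1]
width: 0.0072
F mm: [-355.4 -109.1  227.5] turn to y||-x: 10.67
S mm: [-109.   -30.8  227.5] turn to y||-x: -0.0
t 28.98 F [-0.9 -0.6  5.1] w 0.0072
```

The weight came onto the hook at the expected height. Release, let it settle and retract upward.

```bash
python3 -m inch '0 0 -.001 0;0 0 0 0;0 0 0 0;0 0 0 0' .022; python3 -m inch '0 0 0 0;0 0 0 0;0 0 -.01 0;0 0 -.02 0;0 0 -.04 0;0 0 -.05 0;0 0 -.05 0;0 0 0 0;0 0 0 0;0 0 0 0;0 0 0 0;0 0 0 0' .05; python3 go.py
python3 - <<'E'
from rig import ctrl
from h import *
from scipy.spatial.transform import Rotation as R
import cv2
s=ctrl.snapshot("scene");np.savez("scA.npz",**s);t=ctrl.snapshot("top");np.savez("topA.npz",**t)
cv2.imwrite("pics/pA.png",s["color"][:,:,::-1])
b=np.load("sc9.npz")
# bystander/clamp change check against the first scene picture
a=load("scene0")["color"].astype(int);d=np.abs(s["color"].astype(int)-a).max(2)
for n,(u,v) in dict(beaker=(227,240),jar=(352,315),dish=(216,138),handle=(262,152)).items():print(n,"mean change",d[v-15:v+15,u-15:u+15].mean().round(1))
# carrier outline: light pixels near the hook; predicted tray corners if hanging level
S=(.4957,.478,np.pi/2-.051)
for p in((50,65,18),(-50,65,18),(-50,-65,18),(50,-65,18),(-80,-25,14),(-80,25,14),(0,0,10)):
    print(p,proj(s,fw(S,-.109-p[0]/1e3,-p[1]/1e3,.14+p[2]/1e3)).round())
g=(np.abs(s["color"].astype(int)-a).max(2)>60).astype(np.uint8);g[:, :380]=0
n,l,st,ce=cv2.connectedComponentsWithStats(cv2.morphologyEx(g,cv2.MORPH_OPEN,np.ones((3,3))));print(st[1:][st[1:,4]>60],)
E
```

```text
time: 29.48
tool_pos: [0.5204, 0.3674, 0.2264]
tcp_rot: [-0.0, 0.026, 1.0, -0.0]
force: [-0.3, -0.3, 0.4]
width: 0.0221
time: 30.98
tool_pos: [0.5204, 0.3673, 0.3958]
tcp_rot: [-0.001, 0.026, 1.0, -0.0]
force: [0.5, -0.2, 0.4]
width: 0.05
F mm: [-355.  -109.6  395.8] turn to y||-x: 10.66
S mm: [-109.3  -30.3  395.8] turn to y||-x: -0.01
t 30.98 F [ 0.5 -0.2  0.4] w 0.05
beaker mean change 3.4
jar mean change 3.2
dish mean change 5.8
handle mean change 18.1
(50, 65, 18) [397. 264.]
(-50, 65, 18) [432. 293.]
(-50, -65, 18) [465. 257.]
(50, -65, 18) [430. 231.]
(-80, -25, 14) [466. 277.]
(-80, 25, 14) [453. 291.]
(0, 0, 10) [430. 262.]
[[ 502    0   18   17  174]
 [ 525   13   30   29  568]
 [ 528   81   23   13   96]
 [ 474  101    8   22   84]
 [ 479  103    9   23  100]
 [ 485  107   58   32  873]
 [ 469  147   46   29  601]
 [ 494  197   14   13   72]
 [ 430  228   30   31  291]
 [ 396  235   66   57 2066]]
```

```bash
python3 -m inch '0 0 0 0;0 0 0 0;0 0 0 0;0 0 0 0;0 0 0 0;0 0 0 0;0 0 0 0;0 0 0 0'; python3 - <<'E'
from rig import ctrl
from h import *
import cv2
s=ctrl.snapshot("scene")["color"];o=load("scA")["color"]
print("carrier motion, mean change",np.abs(s.astype(int)-o)[231:294,396:467].mean())
def ang(i,n):
    # fit of the bright handle bar in the top view
    g=cv2.cvtColor(i,cv2.COLOR_RGB2GRAY)[245:275,352:395];y,x=np.nonzero(g>70);print(n,"handle px",len(x),"to col",352+x.max(),"slope",np.polyfit(x,y,1)[0].round(3))
ang(load("top0")["color"],"start");ang(load("topA")["color"],"now")
E
```

```text
time: 32.08
tool_pos: [0.5206, 0.3674, 0.3968]
tcp_rot: [-0.0, 0.026, 1.0, -0.0]
force: [-0.6, 0.2, 0.4]
width: 0.0498
carrier motion, mean change 5.747820254862509
start handle px 206 to col 386 slope 0.163
now handle px 188 to col 386 slope 0.162
```

```bash
python3 -m inch '0 0 0 0;0 0 0 0;0 0 0 0;0 0 0 0'; python3 - <<'E'
from rig import ctrl
from h import *
import cv2
s=ctrl.snapshot("scene")["color"];o=load("scA")["color"];G=lambda i,r:cv2.cvtColor(i,cv2.COLOR_RGB2GRAY)[r].astype(np.float32)
for n,r in(("carrier",np.s_[225:300,390:472]),("fixture (static)",np.s_[180:265,250:350])):
    print(n,np.abs(s[r].astype(int)-o[r]).mean().round(2),cv2.phaseCorrelate(G(o,r),G(s,r)))
ctrl.sign_off()
E
```

```text
time: 32.62
tool_pos: [0.5206, 0.3674, 0.3969]
tcp_rot: [0.0, 0.026, 1.0, 0.0]
force: [-0.3, -1.1, -0.2]
width: 0.05
carrier 5.22 ((0.17097433334959078, 0.5982397413613896), 1.0410133118806062)
fixture (static) 2.61 ((-0.033255035871661676, -0.01596527139373194), 1.0218115433586967)
the job is handed in; nothing more can be done
```

I carried out every step and handed the job in at about 33 s of the 72 s allowed; no verdict is reported.

**What I did**
- **Push home:** I pushed the carrier by its tab until it stalled against the stop at about 19 N.
- **Clamp shut:** Pushing the handle with closed fingers kept riding up on its knob. I stopped, gripped the bar from both sides and swung it over centre. It stayed locked with the robot clear for more than 2 s.
- **Clamp open and hang:** I swung the handle fully back, lifted the carrier by its bail 30 mm off the middle, set it on the hook and let go. The gripper retracted about 170 mm above it.

**Last checks**
- **Handle:** it looks the same as at the start in the top view: it ends at column 386 both times, slope 0.163 then and 0.162 now.
- **Carrier:** its outline spans columns 396–462 and rows 235–292, against 397–466 and 231–293 predicted for a level hang. The predicted bail position is about 4 mm from the hook seat.
- **Bystanders:** they look unmoved in the images.
- **Not fully settled:** the carrier's image moved about 0.6 px (1–2 mm) in 1.6 s, against 0.04 px for the static fixture. That is probably a small residual swing, well under 0.05 m/s by my estimate. I did not measure its speed directly.
- **Not checked:** the contact forces in the clamp and hook conditions cannot be read here, so I judged those from positions only. I also did not look at the final hang by eye, because the 12 pictures were used up.

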